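# Unpack a sensor module and seat it in the microscope sample holder

### The arm

A 6-joint arm with a two-finger parallel gripper is mounted at the origin on the work surface. World frame = base frame: x ahead of the robot, y to its left, z up, the work surface at z = 0. Lengths are in m, angles in rad, forces in N, time in s.
With the tool pointing down it reaches from about 0.225 to 0.725 m from the base axis. Payload 3.1 kg.
Tool frame: the origin (TCP) lies at the centre of the arm's flange, where the gripper is bolted on; the fingertips stand 173 mm ahead of it and the grasp point (between the pads) lies 155 mm ahead of it (env.tcp_to_tips is the distance from the TCP to the fingertips, in m); z points along the fingers, y is the line along which they close (so a half turn about z gives the same grasp; the last joint's range is limited). The gripper opens to 85 mm and grips with 20 to 120 N. Pads are 22 mm wide; open, the fingers measure 114 mm over their backs; the gripper's body (76 mm by 85 mm) begins 54 mm behind the grasp point. The pads swing forward as they close: fully open they stand 13 mm farther back than shut.
Start: joints at [1.105, 0.048, 0.099, 1.622, 0, 1.443], TCP at [0.174, 0.495, 0.405] pointing down, gripper open.
Joint ranges: [-2.91, 2.91], [-0.99, 1.94], [-1.21, 1.42], [-2.12, 2.29], [-1.49, 1.47], [-3.14, 3.14]. Speed limits (rad/s): [2.79, 2.79, 3.14, 3.14, 3.14, 3.14].

### API

Orientations are given as [roll, pitch, yaw] about the fixed x, y, z axes, in that order (R = Rz(yaw) Ry(pitch) Rx(roll)).
In Python, from station import env gives the robot as it stands.
- The arm moves only by the tool play_rows, never from a script. Its argument "moves" is text: rows parted by semicolons, each of 4 numbers parted by spaces: the shift along the tool's x, y, z as a fraction of full scale, then the turn about the tool's z as a fraction of full scale. A call has 1 to 10 rows; each row is the pose to reach, as a shift and turn from the pose commanded when the call began, along the tool's axes at that moment; what a row does not reach only later rows make up. Full scale, the value 1, is 0.6 m for a shift and 45 degrees for a turn. A row lasts 1/8 s, in which the tool goes at most 62.5 mm and 10.7 degrees, less where a joint would pass 70% of its speed; a pose out of reach is approached as far as the arm can. A call with a number of a shift or a turn outside -1 to 1 is refused whole. A call with a gripper value outside its range is refused whole. "jaw" is the gripper's target within -1 to 1 (fully open at 1, half-way at 0, shut at -1), set as the call begins (left out, the last holds). The fingers move at their own pace and stop on an object; "squeeze" is the grip in N (left out, the last holds). Time passes only in rows, so rows that repeat a pose let the fingers close. It gives the time, the measured TCP pose, the force, the opening and the grip force at its end, in the units of the state.
- env.get_state(): the state, without advancing time (a new reading comes with each control period).
- env.grab_frame(name): name is "scene" or "side" or "wrist"; returns the picture (480x640x3 uint8, red, green, blue); there is no depth.
- env.calibration(name): a dict with "fx", "fy", "cx", "cy" (pixels), "dist_coeffs" ([k1, k2, p1, p2, k3] as OpenCV has them; the pictures are not rectified), "rvec" (rotation vector, rad) and "tvec" (3), from world to camera coordinates, as OpenCV has them; the wrist camera has in their place "T_tool_cam" (4x4, takes a point from camera to tool coordinates, whose origin is the TCP and whose axes are the flange's). Camera axes: x right, y down, z forward; pixel columns grow to the right and rows downward; lengths in m; the calibration is good to about 2 mm. A picture is of the moment at which its call begins: read the wrist's pose just before it. calibration takes no time and is no camera call.
- env.finish_job(): hands the job in; it is judged then, once.
The state is a dict: "t": time; "joints": joint angles; "joint_vel": joint speeds; "tau": joint torques, N m; "tcp_pos": TCP position; "tool_rot": TCP orientation; "wrist_force": force on the tool from outside, world axes, zero at the start; "torque": the same for the moment, N m; "width": finger opening in m; "finger_force": force on a finger pad.
Only numpy, scipy, OpenCV 4.12 (cv2) and the standard library are available. Lean on these libraries where they do the work, as an engineer would, in place of code of your own. Each camera call takes 0.05 s, during which the arm holds its last target. There are 200 camera calls.

### The job

Open the slit shipping carton: swing the two long flaps and then the two end flaps outwards, well past upright, so that they stay folded back on their own. Then take the sensor module out, carry it to the dark grey sample holder on the stage plate and set it down gently, flat and fully home in the rectangular recess (either way round, chip side up), without letting it drop. Leave the objective, bottle, lens can and screwdriver where they stand, and leave the flaps open.

Things in the scene. Friction and masses are not known exactly. Their poses are not given: they have to be found in the camera images.
- carton: Brown cardboard carton, fixed, outer 150 (its x) x 200 (its y) x 95 mm high, walls 4 mm; origin: centre of its underside. A pad inside, 35 mm above the underside, carries the module. Long flaps on the -x and +x walls lie over end flaps on the +y and -y walls. The tape is slit: the long flaps stand half up, with a slot of 45 mm or more between their free edges. Yaw up to 0.3 rad.
- long_flap_near (a joint): Long flap on the carton's -x wall: 73 mm from hinge to free edge, 198 mm along y, 4 mm thick; hinge line at carton x = -75, z = 98 mm. Angle 0: flat over the carton; 1.57: upright; 3.14: level outwards (limit 3.2). Starts at 0.8 to 1.25. Light crease friction (0.3 N at the free edge): it stays where it is left.
- long_flap_far (a joint): The same for the long flap on the carton's +x wall, hinge line at carton x = +75, z = 98 mm. Starts at 0.8 to 1.25, opens towards +x, stays where it is left.
- end_flap_left (a joint): End flap on the carton's +y wall: 70 mm from hinge to free edge, 140 mm wide at the hinge, 118 at the edge; hinge line at carton y = +100, z = 93 mm. Angle as for the long flaps. Springy crease: held down while a long flap lies over its corners; with both long flaps back it rises by itself to about 0.75. Pushed beyond about 2.15 it returns to about 2.15 and stays.
- end_flap_right (a joint): The same for the end flap on the carton's -y wall, hinge line at carton y = -100, z = 93 mm, along x.
- long_flap_near_edge (a point): Middle of the free edge of the near long flap (73 mm from its hinge).
- long_flap_far_edge (a point): Middle of the free edge of the far long flap (73 mm from its hinge).
- end_flap_left_edge (a point): Middle of the free edge of the left (+y) end flap (70 mm from its hinge).
- end_flap_right_edge (a point): Middle of the free edge of the right (-y) end flap (70 mm from its hinge).
- module_center (a point): Centre (11 mm above the underside) of the sensor module: aluminium housing 90 (its x) x 60 (its y) x 22 mm (z), green board and dark chip on top, 0.14 to 0.28 kg, lying loose and flat on the carton's pad, up to 12 mm off the middle along the carton's x, 22 mm along its y, and 0.3 rad in yaw. Grasp it across the 60 mm.
- stage_plate: Black tapped breadboard stage plate lying fixed on the bench, 180 (its x) x 260 (its y) x 14 mm; origin: centre of its underside. Carton and plate change sides from run to run: either may stand on the left.
- recess (a point): Centre of the recess floor in the dark grey printed sample holder (flat-topped pyramid, foot 112 (x) x 150 (y) mm, fixed on the stage plate). Recess 65 mm along x, 95 mm along y (takes the module's 90 mm), 10 mm deep with a 4 mm lead-in; long sides cut away over the middle 48 mm for fingers. Floor 48 mm, rim 58 mm above the bench. The seated module's centre is 11 mm above this point.
- objective_center (a point): Bystander: a chromed microscope objective standing upright on the stage plate beside the holder, 36 mm across, 78 mm high; point half-way up.
- cleaner_center (a point): Bystander: white lens-cleaner bottle with blue cap, 52 mm across, 150 mm high, standing on the bench; point half-way up.
- lens_can_center (a point): Bystander: grey lens can with black lid, 44 mm across, 85 mm high, standing between carton and stage plate; point half-way up.
- driver_grip (a point): Bystander: yellow screwdriver, 170 mm long, lying flat on the bench beyond the work; point on its handle.

How it is judged:
On the way, in this order (a step that is already met when the one before it is completed fails the run):
1. both long flaps are folded back past upright (more than 1.9 rad) while the module still lies in the carton (value of joint each of long_flap_near, long_flap_far above 1.9 rad and x of module_center in the frame of carton between -0.06 and 0.06 m and y of module_center in the frame of carton between -0.085 and 0.085 m and z of module_center in the frame of carton below 0.075 m), for 0.1 s.
2. all four flaps are folded back past upright (each more than 1.9 rad) while the module still lies in the carton (all of step 1 and value of joint each of end_flap_left, end_flap_right above 1.9 rad), for 0.2 s.
At the end, for the whole second after the job is handed in: All four flaps still past upright (each over 1.8 rad); module at rest, released, in the recess: centre within 6 mm of the recess centre along each axis and 8 to 13.5 mm above its floor, long side within 0.1 rad of the recess's, flat within 0.06 rad (value of joint each of long_flap_near, long_flap_far, end_flap_left, end_flap_right above 1.8 rad and x of module_center in the frame of recess between -0.006 and 0.006 m and y of module_center in the frame of recess between -0.006 and 0.006 m and z of module_center in the frame of recess between 0.008 and 0.0135 m and angle between the x axis of module_center and the y axis of recess, either way round below 0.1 rad and angle between module_center's own z axis and vertical below 0.06 rad and linear speed of module below 0.02 m/s and contact force between the fingers and module below 0.05 N); the robot touches nothing.
It fails at once if a bystander (objective, bottle, lens can, screwdriver) is moved more than 20 mm (distance of any of objective_center, cleaner_center, lens_can_center, driver_grip from where it was at the start of the episode above 0.02 m).
It fails at once if the module is dropped towards the recess: nothing touches it while it is within 80 mm of the recess centre and more than 12 mm above its seated height (contact force between module and anything else below 0.001 N and horizontal distance between module_center and recess below 0.08 m and z of module_center in the frame of recess above 0.023 m).
It also fails if it takes over 61 s, if anything falls off the work surface, if the arm or the gripper's body presses on something with over 40 N, if the wrist force passes 120 N, or if a joint passes its speed limit or range.

## Working session

There is one attempt and no reset: what is moved stays moved. The work goes in short steps, Python scripts to look and compute and a tool call to move; the robot and the scene stay as the last step left them, time stands still between calls to the robot, and variables do not carry over. Pictures are saved under pics/ and viewed, at most 10 in all, crops included, and the job is handed in when it is done.

Besides the shell and the picture viewer there is one more tool, called after "Call:" in YAML: its name, and indented under it one key for each argument. play_rows: Moves the arm, as the interface text tells. Shift numbers are shares of 0.6 m and turn numbers shares of 45 degrees, none past 1 either way. Its arguments: {"type":"object","properties":{"moves":{"type":"string"},"jaw":{"type":"number"},"squeeze":{"type":"number"}},"required":["moves"]}

```bash
ls; mkdir -p pics; python3 - <<'E'
from station import env
import cv2,numpy as np
s=env.get_state();print(s)
for n in("scene","side"):
    f=env.grab_frame(n);cv2.imwrite(f"pics/{n}0.png",f[:,:,::-1]);print(n,env.calibration(n))
f=env.grab_frame("wrist");cv2.imwrite("pics/wrist0.png",f[:,:,::-1]);print(env.calibration("wrist"))
E
```

```text
pics
{'t': 0.0, 'joints': array([ 1.10516528e+00,  4.87284829e-02,  9.76056071e-02,  1.62200877e+00,
       -2.64834377e-05,  1.44299495e+00]), 'joint_vel': array([ 0.00073186, -0.00017985,  0.000585  ,  0.00099399,  0.00022153,
        0.00059872]), 'tau': array([-1.60991995e-04, -3.38785243e+01,  3.20012212e+01,  2.02895439e-02,
       -2.37226141e-04,  1.88406496e-06]), 'tcp_pos': array([0.17392752, 0.49513077, 0.40353218]), 'tool_rot': array([-3.13927300e+00, -2.71377719e-04,  2.80376270e+00]), 'wrist_force': array([ 0.12815374, -0.37968321, -0.22200725]), 'torque': array([ 0.01812973, -0.03675992,  0.02306363]), 'finger_force': 0.0, 'width': 0.08487232418780877}
scene {'fx': 604.8180210312491, 'fy': 604.8180210312491, 'cx': 316.0821023723456, 'cy': 237.0099636691183, 'dist_coeffs': array([-0.20104116,  0.        ,  0.        ,  0.        ,  0.        ]), 'rvec': array([ 0.92283968,  2.29389042, -1.27270003]), 'tvec': array([ 0.4486391 , -0.1396108 ,  1.67799714])}
side {'fx': 455.4818457562612, 'fy': 455.4818457562612, 'cx': 321.11899859973875, 'cy': 246.56885215536593, 'dist_coeffs': array([-0.01718199,  0.        ,  0.        ,  0.        ,  0.        ]), 'rvec': array([ 2.36469847, -0.52831353,  0.2027609 ]), 'tvec': array([-0.54835376,  0.24493937,  0.80828783])}
{'fx': 355.8632143953865, 'fy': 355.8632143953865, 'cx': 310.21025935944544, 'cy': 239.6072105340978, 'dist_coeffs': array([0.02126792, 0.        , 0.        , 0.        , 0.        ]), 'T_tool_cam': array([[ 8.84248266e-04, -9.50663469e-01, -3.10222803e-01,
         7.97207301e-02],
       [ 9.99999365e-01,  1.05723006e-03, -3.89469416e-04,
         3.44942206e-04],
       [ 6.98231219e-04, -3.10222261e-01,  9.50663800e-01,
         3.02563419e-02],
       [ 0.00000000e+00,  0.00000000e+00,  0.00000000e+00,
         1.00000000e+00]])}
```

View pics/scene0.png

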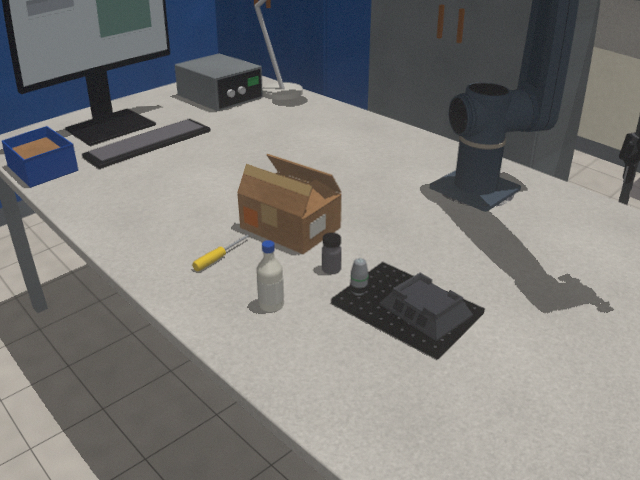

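View pics/side0.png

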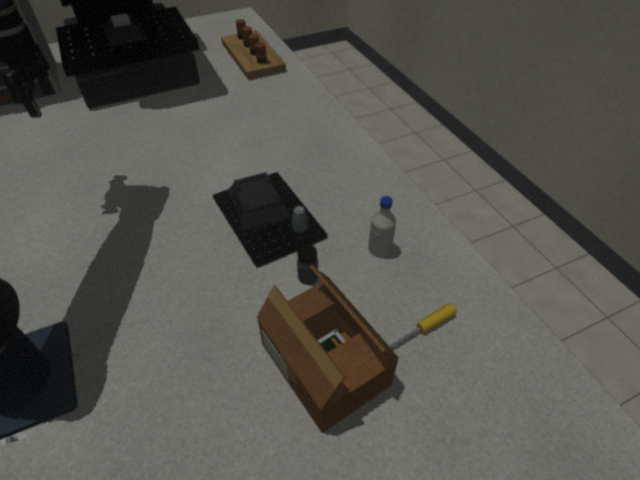

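The scene view shows the carton (~290,200), driver (~210,258), bottle (~270,280), can (~332,253), objective (~359,275) and plate with holder (~410,305). The side view shows the carton with the module visible through the slot (~330,340), and the plate at ~(268,218).

```bash
cat > h.py <<'E'
from station import env
import cv2,numpy as np
from scipy.spatial.transform import Rotation as R
def cam(n,s=None):
    c=env.calibration(n);K=np.array([[c['fx'],0,c['cx']],[0,c['fy'],c['cy']],[0,0,1]])
    if n=='wrist':
        T=np.eye(4);T[:3,:3]=R.from_euler('xyz',s['tool_rot']).as_matrix();T[:3,3]=s['tcp_pos'];T=T@c['T_tool_cam']
        T=np.linalg.inv(T);rv=cv2.Rodrigues(T[:3,:3])[0];tv=T[:3,3]
    else: rv,tv=c['rvec'],c['tvec']
    return K,c['dist_coeffs'],np.array(rv).reshape(3,1),np.array(tv,float).reshape(3,1)
def cast(C,uv,z):
    K,d,rv,tv=C;p=cv2.undistortPoints(np.array(uv,float).reshape(-1,1,2),K,d).reshape(-1,2)
    Rm=cv2.Rodrigues(rv)[0];o=-(Rm.T@tv).ravel();r=np.c_[p,np.ones(len(p))]@Rm
    return o+r*((z-o[2])/r[:,2])[:,None]
def proj(C,P): return cv2.projectPoints(np.array(P,float).reshape(-1,3),C[2],C[3],C[0],C[1])[0].reshape(-1,2)
E
python3 - <<'E'
from h import *
a=cv2.imread('pics/side0.png')
c=a[255:435,240:480]; cv2.imwrite('pics/c1.png',cv2.resize(c,None,fx=3.3,fy=3.3,interpolation=cv2.INTER_CUBIC))
C=cam('side');np.set_printoptions(precision=4,suppress=True)
print('plate',cast(C,[(214,199),(279,175),(326,236),(261,262)],.014))
print('bottle',cast(C,[(381,254)],0),'can',cast(C,[(308,282)],0),'drv',cast(C,[(455,308),(392,347)],0.01))
print('cartonbot',cast(C,[(325,430),(395,385)],0))
print('holderRim?',cast(C,[(233,185),(268,175),(285,213),(245,222)],.058))
S=cam('scene');print(cast(S,[(271,307),(332,270)],0),cast(S,[(383,264),(484,310),(436,356),(332,300)],.014))
E
```

```text
plate [[0.4602 0.305  0.014 ]
 [0.6379 0.3225 0.014 ]
 [0.6545 0.0769 0.014 ]
 [0.4949 0.0673 0.014 ]]
bottle [[ 0.7473 -0.0128  0.    ]] can [[ 0.5684 -0.015   0.    ]] drv [[ 0.8038 -0.2059  0.01  ]
 [ 0.6451 -0.2272  0.01  ]]
cartonbot [[ 0.4679 -0.3088  0.    ]
 [ 0.6145 -0.2904  0.    ]]
holderRim? [[0.5082 0.2832 0.058 ]
 [0.5965 0.2826 0.058 ]
 [0.5839 0.1423 0.058 ]
 [0.4938 0.1533 0.058 ]]
[[ 0.7571  0.0093 -0.    ]
 [ 0.5748  0.0028  0.    ]] [[0.4916 0.079  0.014 ]
 [0.4687 0.3297 0.014 ]
 [0.6456 0.3416 0.014 ]
 [0.6638 0.0916 0.014 ]]
```

View pics/c1.png

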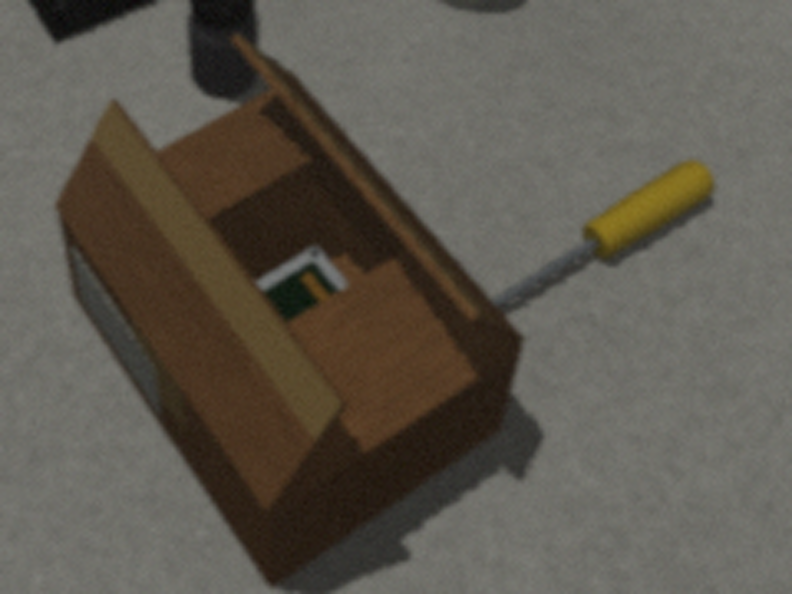

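The crop shows both long flaps half up. The near flap's hinge runs (58,205)-(267,507) and its free edge (113,100)-(340,408); the far edge runs (237,37)-(478,318). The module is at ~(300,285).

```bash
python3 - <<'E'
from h import *
np.set_printoptions(precision=4,suppress=True)
C=cam('side');f=lambda *p:[(x/3.3+240,y/3.3+255) for x,y in p]
print('bot',cast(C,f((272,583),(500,430)),0))
h=cast(C,f((58,205),(267,507),(522,335)),.098);print('hinge',h)
v=h[0]-h[1];yaw=np.arctan2(-v[0],v[1]);print('len',np.linalg.norm(v),'yaw',yaw, 'w',np.linalg.norm(h[2]-h[1]))
ex=np.array([np.cos(yaw),np.sin(yaw),0]);ey=np.array([-np.sin(yaw),np.cos(yaw),0])
c=(h[0]+h[1])/2+ex*.075;c2=(h[1]+h[2])/2+ey*.099;print('c',c,c2)
for th in np.arange(.7,1.35,.1):
    P=[c+sx*ex*(-.075+.073*np.cos(th))+sy*ey*.099+[0,0,.073*np.sin(th)] for sx in(1,-1) for sy in(1,-1)]
    print(th,((proj(C,P)-[240,255])*3.3).round(0).tolist())
E
```

```text
bot [[ 0.4628 -0.3094 -0.    ]
 [ 0.6086 -0.2882  0.    ]]
hinge [[ 0.4297 -0.1164  0.098 ]
 [ 0.4601 -0.3091  0.098 ]
 [ 0.6101 -0.2845  0.098 ]]
len 0.19500860840758608 yaw 0.15678290378662516 w 0.15201346805535457
c [ 0.519 -0.201  0.098] [ 0.5197 -0.199   0.098 ]
0.7 [[142.0, 101.0], [373.0, 398.0], [205.0, 68.0], [441.0, 354.0]]
0.7999999999999999 [[133.0, 99.0], [365.0, 398.0], [213.0, 58.0], [451.0, 342.0]]
0.8999999999999999 [[124.0, 98.0], [355.0, 400.0], [221.0, 47.0], [461.0, 331.0]]
0.9999999999999999 [[113.0, 99.0], [345.0, 403.0], [231.0, 37.0], [472.0, 320.0]]
1.0999999999999999 [[101.0, 100.0], [333.0, 407.0], [241.0, 28.0], [484.0, 309.0]]
1.1999999999999997 [[89.0, 102.0], [321.0, 412.0], [251.0, 18.0], [496.0, 298.0]]
1.2999999999999998 [[77.0, 106.0], [307.0, 418.0], [262.0, 10.0], [509.0, 288.0]]
```

Call:
play_rows:
  moves: "-0.926 -0.902 0 -0.629;-0.926 -0.902 0 -0.629;-0.926 -0.902 0 -0.629;-0.926 -0.902 0 -0.629;-0.926 -0.902 0 -0.629;-0.926 -0.902 0 -0.629;-0.926 -0.902 0 -0.629;-0.926 -0.902 0 -0.629;-0.926 -0.902 0 -0.629;-0.926 -0.902 0 -0.629"
  jaw: -1

```text
t: 1.4
tcp_pos: [0.4472, -0.056, 0.4046]
tool_rot: [3.141, 0.0, -2.986]
wrist_force: [1.6, 0.7, -0.7]
width: -0.0002
finger_force: 0.0
```

```bash
python3 - <<'E'
from h import *
s=env.get_state();print(env.tcp_to_tips,s['t'],s['tcp_pos'],s['tool_rot'],s['joints'],s['width'])
E
```

```text
0.1734 1.4 [ 0.44723346 -0.05604643  0.40462063] [ 3.14127987e+00  4.25935202e-04 -2.98597616e+00] [-2.73790946e-01 -1.44897447e-01 -8.66624628e-02  1.62877427e+00
  4.61718823e-04 -4.29407449e-01] -0.00016596763782653764
```

Call:
play_rows:
  moves: "-0.078 -0.249 0 0;-0.078 -0.249 0 0;-0.078 -0.249 0 0;-0.078 -0.249 0 0;-0.078 -0.249 0.08 0;-0.078 -0.249 0.16 0;-0.078 -0.249 0.16 0;-0.04 -0.249 0.16 0;0 -0.249 0.16 0;0.04 -0.249 0.16 0"

```text
t: 2.65
tcp_pos: [0.4469, -0.2052, 0.3129]
tool_rot: [-3.138, 0.005, -2.984]
wrist_force: [1.7, 0.2, -0.8]
width: 0.0003
finger_force: 0.5
```

Call:
play_rows:
  moves: "0.05 0 0 0;0.1 0 0 0;0.13 0 0 0;0.13 0 0 0;0.1 0 0 0;0.03 0 0 0;-0.05 0 0 0;-0.11 0 0 0;-0.16 0 0 0;-0.2 0 0 0"

```text
t: 3.9
tcp_pos: [0.5673, -0.1857, 0.3106]
tool_rot: [-3.14, 0.002, -2.984]
wrist_force: [-0.4, -0.7, 0.1]
width: -0.0
finger_force: 0.3
```

```bash
python3 - <<'E'
from h import *
f=env.grab_frame("side");cv2.imwrite("pics/s1.png",f[200:440,200:500,::-1].repeat(2,0).repeat(2,1))
E
```

```text
(no output)
```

View pics/s1.png

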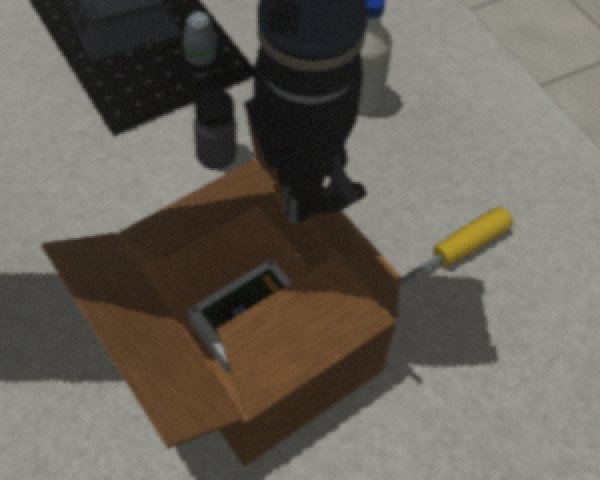

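Picture: the near flap is laid back to the left (edge ~(45,245)-(170,445)). The module is visible at ~(240,310), and the fingers are at the far flap.

Call:
play_rows:
  moves: "-0.05 0 0 0;-0.1 0 0 0;-0.16 0 0 0;-0.16 0 0 0;-0.1 0 0 0;-0.03 0 0 0;0.05 0 0 0;0.137 0 0 0;0.137 0 0 0;0.137 0 0 0"

```text
t: 5.2
tcp_pos: [0.4834, -0.1993, 0.3096]
tool_rot: [-3.141, 0.001, -2.986]
wrist_force: [-0.2, -0.5, -0.2]
width: 0.0001
finger_force: 0.0
```

```bash
python3 - <<'E'
from h import *
f=env.grab_frame("side");cv2.imwrite("pics/s2.png",f[200:440,200:500,::-1].repeat(2,0).repeat(2,1));s=env.get_state();print(s['tcp_pos'])
E
```

```text
[ 0.48404528 -0.1994174   0.3094215 ]
```

View pics/s2.png

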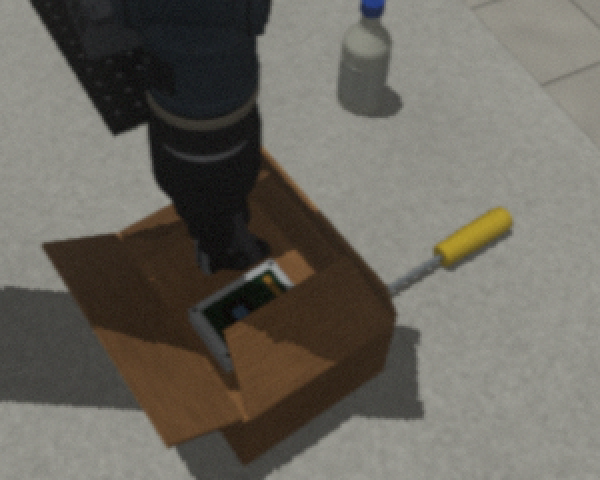

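The module is visible at ~(240,320). The far flap seems to be only about upright, so I'll push it again with a hold.

Call:
play_rows:
  moves: "-0.1 0 0 0;-0.2 0 0 0;-0.25 0 0 0;-0.31 0 0 0;-0.31 0 0 0;-0.31 0 0 0;-0.31 0 0 0;-0.25 0 0 0;-0.15 0 0 0;-0.055 0 0 0"

```text
t: 6.5
tcp_pos: [0.514, -0.1944, 0.3094]
tool_rot: [-3.14, 0.001, -2.986]
wrist_force: [-0.1, -0.2, -0.0]
width: -0.0002
finger_force: 0.0
```

```bash
python3 - <<'E'
from h import *
f=env.grab_frame("scene");cv2.imwrite("pics/s3.png",cv2.resize(f[110:280,180:400,::-1],None,fx=3,fy=3,interpolation=cv2.INTER_CUBIC));s=env.get_state();print(s['tcp_pos'])
E
```

```text
[ 0.50651742 -0.19353685  0.30610697]
```

View pics/s3.png

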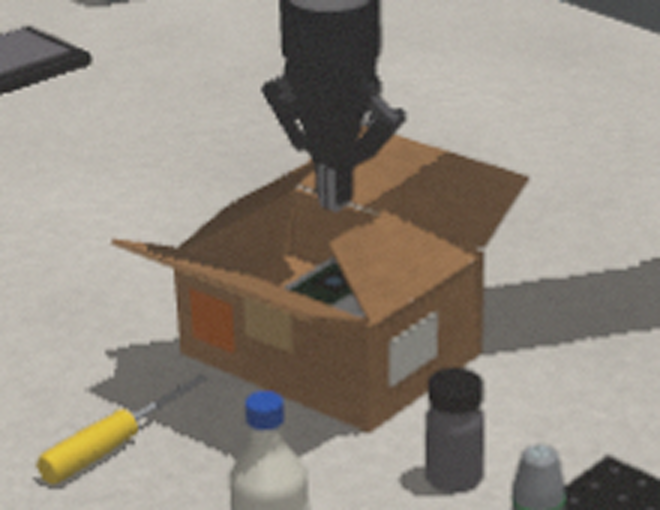

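Both long flaps lie outwards, level on the far side ((115,243)-(365,318)) and back on the near side (~(450,190)). The end flaps are half up.

Call:
play_rows:
  moves: "0 0 0.027 0;0 0.06 0.027 0;0 0.12 0.027 0;0 0.18 0.027 0;0 0.25 0.027 0;0 0.26 0.027 0;0 0.26 0.027 0;0 0.2 0.027 0;0 0.1 0.027 0;0 0 0.027 0"

```text
t: 7.8
tcp_pos: [0.5168, -0.197, 0.2925]
tool_rot: [-3.141, 0.001, -2.986]
wrist_force: [1.2, -0.1, 0.2]
width: -0.0
finger_force: 0.0
```

Call:
play_rows:
  moves: "0 -0.06 0 0;0 -0.12 0 0;0 -0.18 0 0;0 -0.25 0 0;0 -0.275 0 0;0 -0.275 0 0;0 -0.275 0 0;0 -0.2 0 0;0 -0.1 0 0;0 0 0 0"

```text
t: 9.05
tcp_pos: [0.5156, -0.1914, 0.2926]
tool_rot: [3.141, 0.0, -2.984]
wrist_force: [0.1, 0.1, 0.2]
width: 0.0001
finger_force: 0.0
```

Call:
play_rows:
  moves: "0.05 0 -0.05 0;0.1 0 -0.12 0;0.1 0 -0.2 0;0.1 0 -0.2 0;0.1 0 -0.2 0;0.1 0 -0.2 0"
  jaw: 1

```text
t: 9.8
tcp_pos: [0.4569, -0.2029, 0.4108]
tool_rot: [3.139, -0.002, -2.985]
wrist_force: [-0.1, -0.6, 0.0]
width: 0.0852
finger_force: 0.0
```

```bash
python3 - <<'E'
from h import *
s=env.get_state();print(s['tcp_pos'],s['tool_rot'],s['t']);np.save('w1.npy',np.r_[s['tcp_pos'],s['tool_rot']])
f=env.grab_frame("wrist");cv2.imwrite("pics/w1.png",f[:,:,::-1])
E
```

```text
[ 0.45685351 -0.20290631  0.41084215] [ 3.13944946e+00 -2.34743205e-03 -2.98454546e+00] 9.8
```

View pics/w1.png

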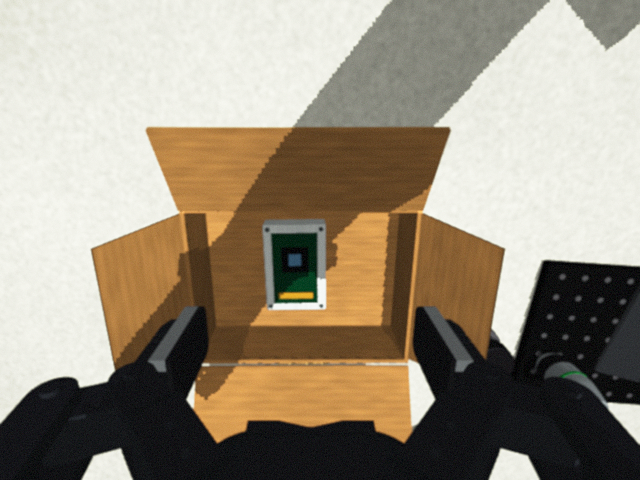

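All four flaps lie folded outwards. The module's top face has corners at about (264,229),(326,228),(326,309),(268,309), with its long side along the image's vertical.

```bash
python3 - <<'E'
from h import *
np.set_printoptions(precision=4,suppress=True)
w=np.load('w1.npy');C=cam('wrist',dict(tcp_pos=w[:3],tool_rot=w[3:]))
im=cv2.imread('pics/w1.png');b,g,r=[im[:,:,i].astype(int) for i in range(3)]
q=lambda m:cv2.morphologyEx(m.astype(np.uint8),cv2.MORPH_CLOSE,np.ones((9,9)))
roi=np.zeros(g.shape,bool);roi[200:330,245:345]=1
for name,m in(('green',(g>r+20)&roi),('alu',(abs(r-b)<35)&(g>80)&roi)):
    ct=max(cv2.findContours(q(m),0,2)[0],key=cv2.contourArea);bx=cv2.boxPoints(cv2.minAreaRect(ct));print(name,bx.tolist())
    P=cast(C,bx,.057);print(P,'c',P.mean(0),[np.linalg.norm(P[i]-P[i-1]).round(4) for i in range(4)])
P=cast(C,[(264,231),(326,229),(326,309),(268,309)],.057);print(P,P.mean(0),[np.linalg.norm(P[i]-P[i-1]).round(4) for i in range(4)])
d=P[2]+P[3]-P[0]-P[1];print('long axis',np.arctan2(d[1],d[0]))
# carton rim corners, tool params
print(cast(C,[(185,213),(422,212)],.098))
E
```

```text
green [[271.9298095703125, 234.001220703125], [315.916259765625, 233.22955322265625], [317.12890625, 302.3486328125], [273.1424560546875, 303.12030029296875]]
[[ 0.4816 -0.2348  0.057 ]
 [ 0.4743 -0.1936  0.057 ]
 [ 0.5463 -0.1806  0.057 ]
 [ 0.5542 -0.2245  0.057 ]] c [ 0.5141 -0.2084  0.057 ] [np.float64(0.0733), np.float64(0.0418), np.float64(0.0732), np.float64(0.0446)]
alu [[262.0, 219.0], [325.0, 219.0], [325.0, 309.0], [262.0, 309.0]]
[[ 0.4685 -0.2459  0.057 ]
 [ 0.4592 -0.1875  0.057 ]
 [ 0.5525 -0.1714  0.057 ]
 [ 0.5626 -0.2348  0.057 ]] c [ 0.5107 -0.2099  0.057 ] [np.float64(0.0947), np.float64(0.0591), np.float64(0.0947), np.float64(0.0642)]
[[ 0.4799 -0.2426  0.057 ]
 [ 0.4687 -0.1849  0.057 ]
 [ 0.5524 -0.1704  0.057 ]
 [ 0.5616 -0.2288  0.057 ]] [ 0.5156 -0.2067  0.057 ] [np.float64(0.0829), np.float64(0.0588), np.float64(0.0849), np.float64(0.0591)]
long axis 0.16953193457283586
[[ 0.4619 -0.3042  0.098 ]
 [ 0.4308 -0.1141  0.098 ]]
```

Call:
play_rows:
  moves: "-0.091 -0.021 0 -0.015;-0.091 -0.021 0.1 -0.015;-0.091 -0.021 0.18 -0.015;-0.091 -0.021 0.25 -0.015;-0.091 -0.021 0.3 -0.015;-0.091 -0.021 0.333 -0.015;-0.091 -0.021 0.333 -0.015;-0.091 -0.021 0.333 -0.015;-0.091 -0.021 0.333 -0.015"

```text
t: 10.98
tcp_pos: [0.5136, -0.2078, 0.2142]
tool_rot: [-3.14, 0.002, -2.974]
wrist_force: [0.4, 0.1, 1.4]
width: 0.0855
finger_force: 0.0
```

Call:
play_rows:
  moves: "0 0 0 0;0 0 0 0;0 0 0 0;0 0 0 0;0 0 0 0;0 0 0 0;0 0 0 0"
  jaw: -1
  squeeze: 50

```text
t: 11.85
tcp_pos: [0.5135, -0.2079, 0.2143]
tool_rot: [-3.14, 0.002, -2.974]
wrist_force: [-0.2, -0.4, 5.3]
width: 0.0587
finger_force: 57.3
```

Call:
play_rows:
  moves: "0 0 -0.05 0;0 0 -0.13 0;0 0 -0.22 0;0 0 -0.3 0;0 0 -0.33 0;0 0 -0.33 0;0 0 -0.33 0"

```text
t: 12.72
tcp_pos: [0.5127, -0.2074, 0.4083]
tool_rot: [3.139, -0.003, -2.974]
wrist_force: [-1.4, 0.5, -2.9]
width: 0.0585
finger_force: 56.5
```

```bash
python3 - <<'E'
from h import *
s=env.get_state();print(s['tcp_pos'],s['tool_rot'],s['t'],s['width'],s['wrist_force'],s['joints']);np.save('w2.npy',np.r_[s['tcp_pos'],s['tool_rot']])
f=env.grab_frame("wrist");cv2.imwrite("pics/w2.png",f[:,:,::-1])
E
```

```text
[ 0.51269641 -0.20737506  0.40833857] [ 3.13895861 -0.00320242 -2.97359318] 12.725 0.05846988475059881 [-1.36873202  0.53567103 -2.87188893] [-5.05640541e-01  1.25500716e-01  1.89119767e-01  1.63856145e+00
  6.08794995e-05 -6.73635922e-01]
```

View pics/w2.png

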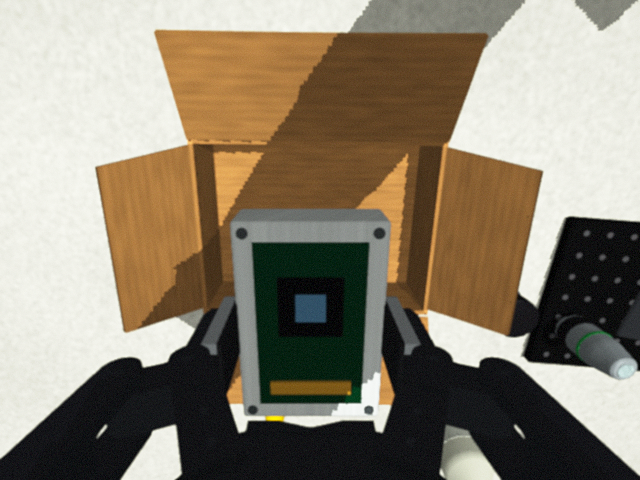

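The module is held squarely, its top face spanning (231,221)-(391,221) to (243,414)-(381,414).

Call:
play_rows:
  moves: "-0.219 0.862 0 -1;-0.219 0.862 0 -1;-0.219 0.862 0 -1;-0.219 0.862 0 -1;-0.219 0.862 0 -1;-0.219 0.862 0 -1;-0.219 0.862 0 -1;-0.219 0.862 0 -1;-0.219 0.862 0 -1;-0.219 0.862 0 -1"

```text
t: 14.02
tcp_pos: [0.5553, 0.3271, 0.4072]
tool_rot: [3.139, -0.004, -2.184]
wrist_force: [-1.4, 0.7, -2.9]
width: 0.0585
finger_force: 56.5
```

Call:
play_rows:
  moves: "0 0 0 -0.2;0 0 0 -0.4;0 0 0 -0.6;0 0 0 -0.8;0 0 0 -0.91;0 0 0 -0.91;0 0 0 -0.91;0 0 0 -0.91"

```text
t: 15.02
tcp_pos: [0.556, 0.324, 0.4105]
tool_rot: [3.141, -0.0, -1.475]
wrist_force: [-0.5, 0.3, -3.3]
width: 0.0585
finger_force: 56.5
```

```bash
python3 - <<'E'
from h import *
np.set_printoptions(precision=4,suppress=True)
w=np.load('w2.npy');C=cam('wrist',dict(tcp_pos=[0,0,0],tool_rot=[np.pi,0,0]))
print('module in tool (x,-y)',cast(C,[(231,222),(391,222),(381,414),(243,414)],-.157))
s=env.get_state();print(s['tcp_pos'],s['tool_rot'],s['t'],s['width'],s['joints'][5]);np.save('w3.npy',np.r_[s['tcp_pos'],s['tool_rot']])
f=env.grab_frame("wrist");cv2.imwrite("pics/w3.png",f[:,:,::-1])
E
```

```text
module in tool (x,-y) [[ 0.0446  0.029  -0.157 ]
 [ 0.0446 -0.0299 -0.157 ]
 [-0.0432 -0.0315 -0.157 ]
 [-0.0433  0.0295 -0.157 ]]
[0.556  0.324  0.4105] [ 3.141  -0.0003 -1.4745] 15.025 0.0584617128705684 -1.2435094199135517
```

View pics/w3.png

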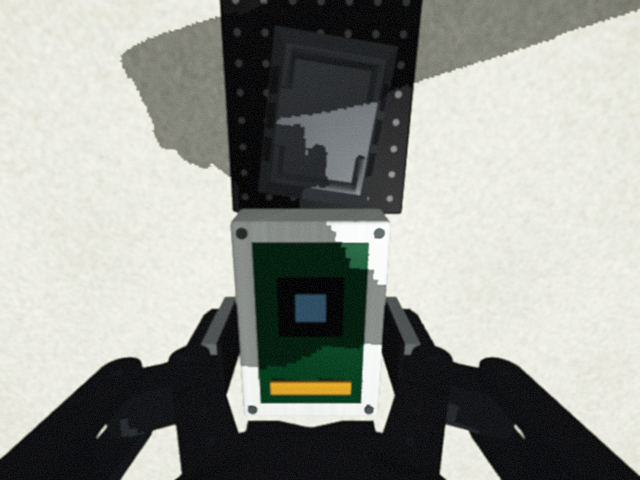

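The holder is at the top of the frame: foot outline ~(275,25)-(397,45)-(365,200)-(258,190), recess within, a little turned from the plate. I'll take one enlarged, brightened crop.

```bash
python3 - <<'E'
from h import *
a=cv2.imread('pics/w3.png')[12:206,245:415]
a=cv2.resize(a,None,fx=3,fy=3,interpolation=cv2.INTER_CUBIC);g=cv2.cvtColor(a,6)
g=cv2.createCLAHE(4,(3,3)).apply((255*(g/255.)**.5).astype(np.uint8))
for i in range(0,510,60): cv2.putText(g,str(i),(i,8),0,.3,255);cv2.line(g,(i,10),(i,14),255)
for i in range(0,580,60): cv2.putText(g,str(i),(0,i+4),0,.3,255)
cv2.imwrite('pics/hold.png',g)
E
```

```text
(no output)
```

View pics/hold.png

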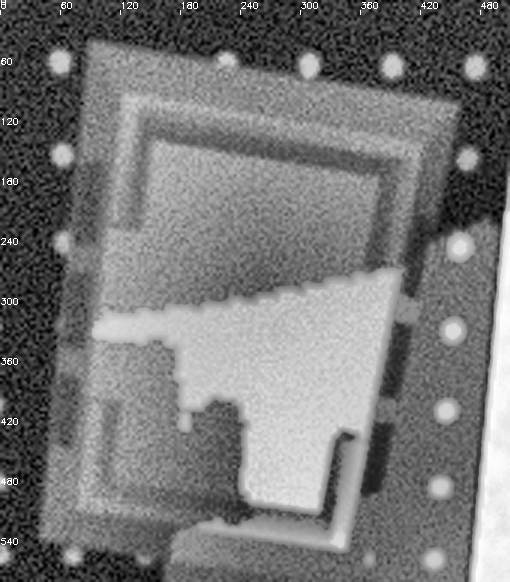

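The crop (3x, offset 245,12) shows the foot corners at (88,40),(460,102),(40,538) and the rim-top corners at (125,95),(425,145),(347,550),(78,505). The floor corners are (150,140),(380,177),(322,512).

```bash
python3 - <<'E'
from h import *
np.set_printoptions(precision=4,suppress=True)
w=np.load('w3.npy');C=cam('wrist',dict(tcp_pos=w[:3],tool_rot=w[3:]))
f=lambda *p:[(x/3+245-1/3,y/3+12-1/3) for x,y in p]
P=cast(C,f((125,95),(425,145),(347,550),(78,505)),.058);print('rim',P,P.mean(0),[np.linalg.norm(P[i]-P[i-1]).round(4) for i in range(4)])
for a,b in((0,3),(1,2)):d=P[a]-P[b];print('ylong',np.arctan2(-d[0],d[1]))
for a,b in((0,1),(3,2)):d=P[b]-P[a];print('xshort',np.arctan2(d[1],d[0]))
P=cast(C,f((150,140),(380,177),(322,512)),.048);print('floor',P,(P[0]+P[2])/2,np.linalg.norm(P[1]-P[0]),np.linalg.norm(P[2]-P[1]))
P=cast(C,f((88,40),(460,102),(40,538)),.014);print('foot',P,(P[1]+P[2])/2,np.linalg.norm(P[1]-P[0]),np.linalg.norm(P[2]-P[0]));d=P[0]-P[2];print(np.arctan2(d[0],-d[1]),np.arctan2(*(P[1]-P[0])[1::-1]))
E
```

```text
rim [[0.5884 0.1863 0.058 ]
 [0.5065 0.1905 0.058 ]
 [0.5118 0.3023 0.058 ]
 [0.5943 0.2966 0.058 ]] [0.5503 0.2439 0.058 ] [np.float64(0.1104), np.float64(0.082), np.float64(0.1119), np.float64(0.0826)]
ylong 3.0887571433694903
ylong 3.094166240960038
xshort 3.0908934834533333
xshort 3.0725511639764544
floor [[0.5814 0.1949 0.048 ]
 [0.516  0.198  0.048 ]
 [0.5196 0.293  0.048 ]] [0.5505 0.2439 0.048 ] 0.06546212164279402 0.09510728782046537
foot [[0.604  0.1649 0.014 ]
 [0.4901 0.1704 0.014 ]
 [0.6108 0.3162 0.014 ]] [0.5505 0.2433 0.014 ] 0.11397908685901205 0.1514715796155564
-0.04520609378640927 3.0928747899515696
```

Floor measures 65.5 x 95.1 mm, so the fit is good: recess (0.5504, 0.2438), yaw ≈ -0.05. Moving above it and partly down.

Call:
play_rows:
  moves: "0.131 0.021 0 0.187;0.131 0.021 0 0.187;0.131 0.021 0.05 0.187;0.131 0.021 0.12 0.187;0.131 0.021 0.19 0.187;0.131 0.021 0.24 0.187;0.131 0.021 0.267 0.187;0.131 0.021 0.267 0.187;0.131 0.021 0.267 0.187;0.131 0.021 0.267 0.187"

```text
t: 16.32
tcp_pos: [0.552, 0.2452, 0.2528]
tool_rot: [-3.138, 0.001, -1.62]
wrist_force: [-0.2, 0.4, -2.4]
width: 0.0583
finger_force: 56.4
```

```bash
python3 - <<'E'
from h import *
s=env.get_state();print(s['tcp_pos'],s['tool_rot'],s['wrist_force'],s['width'])
E
```

```text
[0.55195643 0.2452084  0.25282098] [-3.13793270e+00  1.39155914e-03 -1.62027873e+00] [-0.19973069  0.41807225 -2.44133291] 0.058287912245487114
```

Call:
play_rows:
  moves: "0.001 0.002 0.008 0;0.001 0.002 0.016 0;0.001 0.002 0.022 0;0.001 0.002 0.028 0;0.001 0.002 0.034 0;0.001 0.002 0.038 0;0.001 0.002 0.038 0;0.001 0.002 0.038 0"

```text
t: 17.32
tcp_pos: [0.5499, 0.2444, 0.2279]
tool_rot: [-3.141, 0.0, -1.62]
wrist_force: [0.4, 0.7, -2.0]
width: 0.0592
finger_force: 56.5
```

Call:
play_rows:
  moves: "0 0 0.002 0;0 0 0.002 0;0 0 0.002 0"

```text
t: 17.7
tcp_pos: [0.55, 0.2444, 0.2273]
tool_rot: [-3.141, 0.0, -1.62]
wrist_force: [-1.6, -0.9, 2.5]
width: 0.0586
finger_force: 57.0
```

Call:
play_rows:
  moves: "0 0 0.002 0;0 0 0.002 0;0 0 0.002 0"

```text
t: 18.08
tcp_pos: [0.5499, 0.2444, 0.2272]
tool_rot: [-3.14, 0.0, -1.62]
wrist_force: [-4.4, -0.7, 7.2]
width: 0.0585
finger_force: 57.5
```

Contact came at TCP z 0.2273, exactly the height predicted for the recess floor. Releasing and retreating.

Call:
play_rows:
  moves: "0 0 0 0;0 0 0 0;0 0 0 0;0 0 0 0"
  jaw: 0.8

```text
t: 18.58
tcp_pos: [0.5499, 0.2444, 0.2251]
tool_rot: [3.141, -0.0, -1.62]
wrist_force: [1.3, -0.3, -0.1]
width: 0.0771
finger_force: 0.0
```

Call:
play_rows:
  moves: "0 0 -0.04 0;0 0 -0.1 0;0 0 -0.18 0;0 0 -0.26 0;-0.1 0 -0.3 0;-0.133 0 -0.305 0;-0.133 0 -0.305 0;-0.133 0 -0.305 0;-0.133 0 -0.305 0"

```text
t: 19.7
tcp_pos: [0.5539, 0.323, 0.4077]
tool_rot: [3.14, -0.001, -1.622]
wrist_force: [0.8, 0.3, -0.8]
width: 0.0769
finger_force: 0.0
```

```bash
python3 - <<'E'
from h import *
np.set_printoptions(precision=4,suppress=True)
s=env.get_state();print(s['tcp_pos'],s['tool_rot'],s['wrist_force'],s['t'])
f=env.grab_frame("wrist")[:,:,::-1].copy();cv2.imwrite('pics/w4.png',f)
C=cam('wrist',s);uv=proj(C,[.5504,.2438,.07])[0];print(uv)
b,g,r=[f[:,:,i].astype(int) for i in range(3)]
x,y=uv.astype(int);roi=np.zeros(g.shape,bool);roi[max(0,y-90):y+90,x-70:x+70]=1
ct=max(cv2.findContours(cv2.morphologyEx(((g>r+15)&(g>b)&roi).astype(np.uint8),cv2.MORPH_CLOSE,np.ones((13,13))),0,2)[0],key=cv2.contourArea)
bx=cv2.boxPoints(cv2.minAreaRect(ct));P=cast(C,bx,.07);print(bx,P,P.mean(0),[np.linalg.norm(P[i]-P[i-1]).round(4) for i in range(4)])
E
```

```text
[0.5539 0.323  0.4077] [ 3.1404 -0.001  -1.6216] [ 0.8398  0.3398 -0.784 ] 19.7
[309.0156 123.8415]
[[281.4477 168.8992]
 [282.9039  74.2447]
 [337.3064  75.0816]
 [335.8502 169.7361]] [[0.5757 0.279  0.07  ]
 [0.569  0.2059 0.07  ]
 [0.5263 0.2087 0.07  ]
 [0.5294 0.282  0.07  ]] [0.5501 0.2439 0.07  ] [np.float64(0.0464), np.float64(0.0734), np.float64(0.0428), np.float64(0.0734)]
```

The board centre is within 1 mm of the recess centre. Its size at the seated height matches the earlier measurement, so the module is home. Handing in.

```bash
python3 -c "
from station import env
print(env.finish_job())"
```

```text
the job is handed in; nothing more can be done
None
```

I handed the job in at about 20 s of the 61 s allowed: all four flaps folded back, the module flat in the recess within about 1 mm of its centre, and the gripper clear. The hand-in returned no verdict, so this rests on my own final measurements.

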